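# Raise a module into the inspection camera's view and hold the cam lever

## Task

Seat the small aluminium module with the round plug on one end in the nest of the inspection lift, flat inside its rim and with the plug facing the camera, and let go of it while the lever is still down. Then swing the lift's cam lever straight up, its highest lift point, and finish while still holding it there, because it springs back when let go. Touch only the lever, not the module or nest, while holding it, and do not disturb the other things on the bench.

Things in the scene. Friction and masses are not known exactly. Their poses are not given: they have to be found in the camera images.
- fixture: inspection lift, fixed to the bench: aluminium base plate (255 x 160 x 15 mm). Origin on the bench surface below the nest's centre. Its +x points from the nest to the camera, +y away from the lever, z up. The small black camera stands with its lens 110 mm above the bench, 110 mm from the nest's centre along +x (camera and post reach from x = 110 to 180 mm, 44 mm wide, 132 mm high)
- nest_seat (a point): centre of the nest's floor, 75 mm above the bench when the lift is down; axes as the fixture's. The nest is a steel tray, 66 mm (x) by 46 mm (y) inside, with a rim 4 mm thick and 8 mm high; it stays level and is lifted by 16 mm times the sine of the lever angle, so 16 mm (91 mm above the bench) at the top
- lever (a joint): angle of the cam lever in rad: 0 at rest, level and pointing along the fixture's -x; grows as its grip swings up; 1.57 straight up (highest lift, the grip right above the pivot); it can go past, to 2.6, where the nest sinks again. A spring always pulls it back to 0; holding it up takes about 1.5 N at the grip, swinging it up about 2.5 N
- lever_pivot (a point): point on the lever's level axis (which runs along the fixture's y), in the vertical plane in which lever_grip swings: 155 mm from the nest's centre along the fixture's -y and 45 mm above the bench
- lever_grip (a point): middle of the black crank grip at the lever's end, 110 mm from the pivot: a round sleeve 18 mm in diameter and 46 mm long that spins freely on its pin, lying along the fixture's y and sticking out (away from the nest) from the lever's bar; at rest it is level with the pivot, 45 mm above the bench. It can be pinched from above with the fingers before and behind it (along the fixture's x); the sleeve then stays still between them while the lever turns
- module: the aluminium module: a plain die-cast box 60 (x) x 40 (y) x 32 (z) mm, 0.11 to 0.22 kg, with a round plug 16 mm in diameter on its +x end, 14 mm long, its axis 18 mm above the underside. Origin at the centre of the box's underside, z up
- module_plug (a point): tip of the module's plug, 44 mm from the module's centre along its +x
- heatsink: bare aluminium finned heat sink, 60 x 40 x 28 mm, lying near the module; not to be used; leave alone
- relay: black plastic relay block on a grey foot, 46 x 40 x 36 mm, near the module; not to be used; leave alone
- screwdriver: screwdriver with black handle, 180 mm long, lying on the bench; leave alone
- jar: clear screw jar with steel lid, 48 mm diameter, 65 mm high; leave alone
- reel: metal solder reel standing on its flange, 60 mm diameter, 40 mm high; leave alone
- multimeter: orange hand multimeter lying on its back, 150 x 78 x 41 mm; leave alone
- torch: yellow flashlight lying on the bench, about 150 mm long, 52 mm high; leave alone
Not all that is in view belongs to the job. What is shaped like the module but blue or green is not meant.

How it is judged:
By the outcome, as a careful person would: the job done as asked, in the order asked, and still so for the second after the job is handed in, while the arm keeps its last pose, push and grip.
It also fails if it takes over 58 s, if anything falls off the work surface, if the arm or the gripper's body presses on something with over 40 N, if the wrist force passes 120 N, or if a joint passes its speed limit or range.

## Robot

A 7-joint arm with a two-finger parallel gripper is mounted at the origin on the work surface. World frame = base frame: x ahead of the robot, y to its left, z up, the work surface at z = 0. Lengths are in m, angles in rad, forces in N, time in s.
With the tool pointing down it reaches from about 0.425 to 0.925 m from the base axis. Payload 6.8 kg.
Tool frame: the origin (TCP) lies on the front face of the gripper's body, between the roots of the fingers; the fingertips stand 73 mm ahead of it and the grasp point (between the pads) lies 54 mm ahead of it (bot.finger_overhang is the z of the fingertips in the tool frame, in m); z points along the fingers, y is the line along which they close (so a half turn about z gives the same grasp; the last joint's range is limited). The gripper opens to 85 mm and grips with 20 to 120 N. Pads are 22 mm wide; open, the fingers measure 114 mm over their backs; the gripper's body (76 mm by 85 mm) begins 54 mm behind the grasp point. The pads swing forward as they close: fully open they stand 13 mm farther back than shut.
Start: joints at [0.994, 0.477, 0.022, 1.555, -0.011, 1.109, -0.083], TCP at [0.305, -0.602, 0.304] pointing down, gripper open.
Joint ranges: [-2.96, 2.96], [-0.34, 2.1], [-1.41, 1.46], [0.24, 2.44], [-1.37, 4.51], [0.17, 1.92], [-2.96, 2.96]. Speed limits (rad/s): [2.39, 2.39, 3.14, 3.14, 3.14, 3.14, 3.14].

## Interface

Orientations are given as a unit quaternion [w, x, y, z].
In Python, from station import bot gives the robot as it stands.
- The arm moves only by the tool servo_tool, never from a script. Its argument "motion" is one flat list of numbers, 7 for each row, row after row: the shift along the tool's x, y, z as a fraction of full scale, then the turn, a rotation vector about the tool's x, y, z as a fraction of full scale, then the closure, from 0 (fully open) to 1 (shut). In form: [tx, ty, tz, ax, ay, az, gripper, tx, ty, tz, ax, ay, az, gripper, ...]. A call has 1 to 5 rows; each row shifts and turns the commanded pose from where the row before left it, along the tool's axes as they then stand; what a row does not reach is not made up. Full scale, the value 1, is 0.02 m for a shift and 0.15 rad for a turn. A row lasts 1/8 s, in which the tool goes at most 62.5 mm and 10.7 degrees, less where a joint would pass 70% of its speed; a pose out of reach is approached as far as the arm can. A call with a number of a shift or a turn outside -1 to 1 is refused whole. A call with a gripper value outside its range is refused whole. The fingers move at their own pace and stop on an object; "grip_force" is the grip in N (left out, the last holds). Time passes only in rows, so rows that do not move let the fingers close. It gives the time, the measured TCP pose, the force, the opening and the grip force at its end, in the units of the state.
- bot.get_obs(): the state, without advancing time (a new reading comes with each control period).
- bot.read_camera(name): name is "side" or "top"; returns the picture (420x560x3 uint8, red, green, blue); there is no depth.
- bot.get_calibration(name): a dict with "mtx" (3x3 intrinsics, pixels), "rvec" (rotation vector, rad) and "tvec" (3), from world to camera coordinates, as OpenCV has them. Camera axes: x right, y down, z forward; pixel columns grow to the right and rows downward; lengths in m; the calibration is good to about 2 mm. A picture is of the moment at which its call begins. get_calibration takes no time and is no camera call.
- bot.hand_in(): hands the job in; it is judged then, once.
Trained networks look in the newest picture that a camera, given by its name, has taken for a name from the list of things; names that differ only in an ending like _2 or _b are one class to them, and where a whole thing is asked for, a point or a joint stands for the part that bears it (a point fixed in the world has none). Each returns a list of dicts, best first, with "p" (0 to 1); they miss things now and then, are a little off and sometimes report something else, mostly with a low value. They report only what shows in the picture. A call takes as long as a camera call. They do not tell look-alikes from the thing itself.
- bot.boxes_of(camera, name): "uv" ([column, row] in pixels, amid what is visible of it).
The state is a dict: "t": time; "q": joint angles; "joint_vel": joint speeds; "joint_torque": joint torques, N m; "eef_pos": TCP position; "tool_rot": TCP orientation; "contact_force": force on the tool from outside, world axes, zero at the start; "torque": the same for the moment, N m; "gripper_width": opening from 0.0 (shut) to 1.0 (fully open); "grasp_force": force on a finger pad.
Only numpy, scipy, OpenCV 4.12 (cv2) and the standard library are available. Lean on these libraries where they do the work, as an engineer would, in place of code of your own. Each camera call takes 0.05 s, during which the arm holds its last target. There are 200 camera calls.

## Working session

There is one attempt and no reset: what is moved stays moved. The work goes in short steps, Python scripts to look and compute and a tool call to move; the robot and the scene stay as the last step left them, time stands still between calls to the robot, and variables do not carry over. Pictures are saved under pics/ and viewed, at most 10 in all, crops included, and the job is handed in when it is done.

Besides the shell and the picture viewer there is one more tool, called after ">>>" as a command line: name --argument value ..., lists and objects as JSON in quotes. servo_tool: Moves the arm, as the interface text tells. Shift numbers are shares of 0.02 m and turn numbers shares of 0.15 rad, none past 1 either way. Its arguments: {"type":"object","properties":{"motion":{"type":"array","items":{"type":"number","minimum":-1,"maximum":1}},"grip_force":{"type":"number"}},"required":["motion"]}

```bash
mkdir -p pics; ls; python3 - <<'E'
from station import bot
import cv2
for c in ("side","top"):
    im=bot.read_camera(c); cv2.imwrite(f"pics/{c}0.png",im[:,:,::-1])
    for n in ("module","module_plug","fixture","lever_grip","nest_seat","heatsink","relay"):
        try: print(c,n,[([round(v) for v in d["uv"]],round(d["p"],2)) for d in bot.boxes_of(c,n)])
        except Exception as e: print(c,n,e)
    k=bot.get_calibration(c); print(k)
o=bot.get_obs(); print(o)
E
```

```text
pics
side module [([250, 372], 0.85), ([383, 264], 0.74), ([340, 317], 0.57), ([312, 356], 0.57)]
side module_plug [([342, 314], 0.88), ([385, 264], 0.75), ([318, 360], 0.7), ([256, 371], 0.64)]
side fixture [([316, 185], 0.73)]
side lever_grip [([290, 177], 0.86)]
side nest_seat [([295, 170], 0.85)]
side heatsink [([330, 263], 0.85), ([229, 323], 0.38)]
side relay [([284, 278], 0.74)]
{'mtx': array([[537.87250915,   0.        , 280.59053252],
       [  0.        , 537.87250915, 208.31245613],
       [  0.        ,   0.        ,   1.        ]]), 'rvec': array([ 2.15717273, -0.2767486 ,  0.11278917]), 'tvec': array([-0.5042857 ,  0.10865432,  1.38503299])}
top module [([400, 193], 0.9), ([348, 137], 0.9), ([429, 266], 0.88), ([430, 222], 0.87), ([386, 261], 0.63), ([329, 264], 0.55)]
top module_plug [([401, 196], 0.71), ([430, 266], 0.69), ([429, 221], 0.68), ([349, 138], 0.6), ([334, 261], 0.57)]
top fixture [([227, 161], 0.87), ([222, 183], 0.69)]
top lever_grip [([217, 185], 0.56)]
top nest_seat [([216, 176], 0.81), ([130, 153], 0.67)]
top heatsink [([338, 178], 0.86)]
top relay [(
[... 339 characters left out ...]
93,  0.02243301,  1.55540409, -0.01155085,
        1.10931404, -0.08310542]), 'joint_vel': array([ 1.84088933e-03, -6.78358301e-04,  5.73006098e-04,  1.92061181e-03,
       -2.25528695e-04,  5.65715081e-04, -6.82265556e-05]), 'joint_torque': array([-6.72940168e-04, -5.96258497e+01,  1.60551511e+00, -2.81532741e+01,
        1.23783902e-02,  1.41860437e-03, -8.01620189e-06]), 'eef_pos': array([ 0.30495248, -0.60219652,  0.30393973]), 'tool_rot': array([1.79431339e-05, 9.72667760e-01, 2.32201266e-01, 2.96240463e-05]), 'contact_force': array([-0.5607719 , -0.06501053,  0.31199489]), 'torque': array([-0.02163064, -0.00587932, -0.03177392]), 'grasp_force': 0.0, 'gripper_width': 0.9998739537147728}
```

View pics/side0.png

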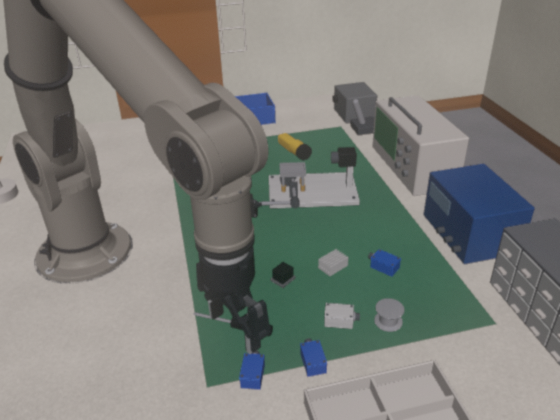

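View pics/top0.png

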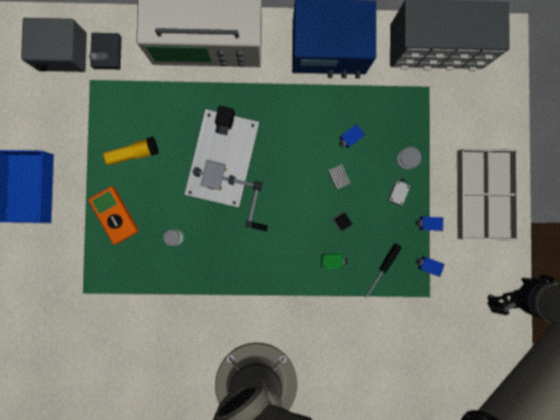

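The side and top views agree on these module-shaped candidates (top pixels):
- blue at (352,135), (430,223) and (430,266)
- green at (333,262)
- bare aluminium at (400,193), which is (340,317) in the side view

The finned heatsink is at (338,178). The aluminium box at (400,193) fits the description. I'll confirm it in an enlarged crop.

```bash
cat > h.py <<'E'
from station import bot
import numpy as np, cv2
def P(c):
    k=bot.get_calibration(c); return k["mtx"],cv2.Rodrigues(k["rvec"])[0],k["tvec"].ravel(),k
def ray(c,uv,z):
    K,R,t,_=P(c); d=R.T@np.linalg.inv(K)@np.array([*uv,1.]); o=-R.T@t
    return o+d*(z-o[2])/d[2]
def proj(c,X):
    K,R,t,k=P(c); return cv2.projectPoints(np.atleast_2d(np.array(X,float)),k["rvec"],t,K,None)[0].reshape(-1,2)
def tri(a,b):
    A=[];r=[]
    for c,uv in (("side",a),("top",b)):
        K,R,t,_=P(c); d=R.T@np.linalg.inv(K)@np.array([*uv,1.]);d/=np.linalg.norm(d);o=-R.T@t
        M=np.eye(3)-np.outer(d,d);A.append(M);r.append(M@o)
    return np.linalg.lstsq(np.vstack(A),np.hstack(r),rcond=None)[0]
def crop(im,u,v,w,h,s): 
    return cv2.resize(im[v:v+h,u:u+w,::-1],None,fx=s,fy=s,interpolation=cv2.INTER_CUBIC)
E
python3 - <<'E'
from h import *
t=cv2.imread("pics/top0.png")[:,:,::-1];s=cv2.imread("pics/side0.png")[:,:,::-1]
a=crop(t,375,165,50,50,8);b=crop(s,315,295,50,50,8);c=crop(t,180,100,100,50*1+90,4)
cv2.imwrite("pics/c1.png",np.hstack([a,b]))
c=crop(t,180,100,100,140,4); d=crop(s,250,140,112,80,5) if 0 else crop(s,250,135,100,140,4)
cv2.imwrite("pics/c2.png",np.hstack([c,d]))
print(tri((340,317),(400,193)),ray("top",(217,185),.045))
E
```

```text
[ 0.54935826 -0.41035896  0.01878867] [0.56284058 0.11494761 0.045     ]
```

View pics/c1.png

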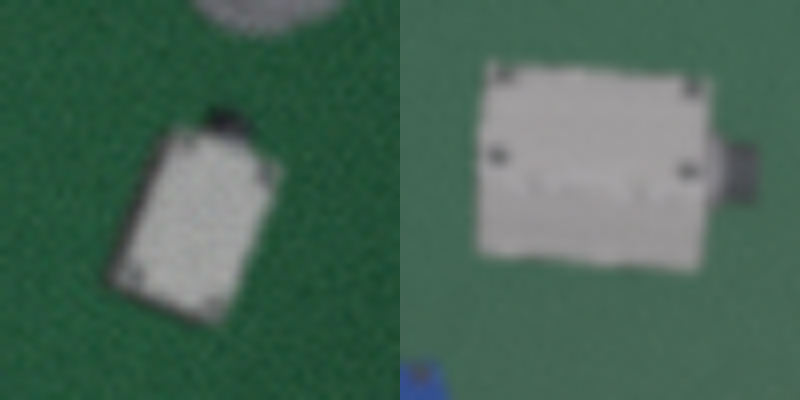

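View pics/c2.png

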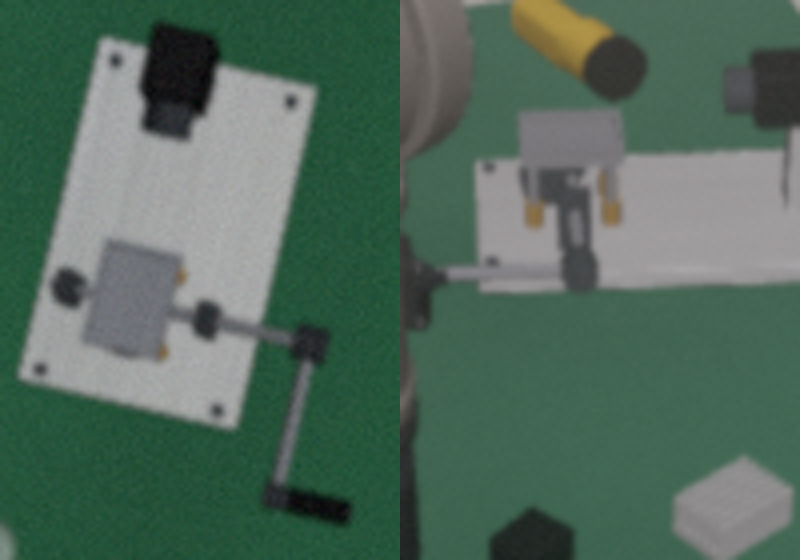

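The crop confirms it: a bare aluminium box centred at top pixel (400,193), with its round plug at (403,180), or (358,316) in the side view. In the top view the nest is centred near (213,175), the crank grip is at (258,226) and the camera is at (224,120). Next I'll fit the planar poses from these corners.

```bash
python3 - <<'E'
from h import *
from scipy.optimize import least_squares
def px(p,s,u,v): return (np.array(p,float)+.5)/s-.5+np.array([u,v])
def fit(M,uv,x0,c="top"):
    M=np.array(M)
    def W(p): 
        c_,s_=np.cos(p[2]),np.sin(p[2]); return np.c_[p[0]+c_*M[:,0]-s_*M[:,1],p[1]+s_*M[:,0]+c_*M[:,1],M[:,2]]
    r=least_squares(lambda p:(proj(c,W(p))-uv).ravel(),x0); return r.x,np.abs(r.fun).max(),W
# module top corners; +x toward plug (image up = world +x)
m=px([(175,130),(280,163),(222,325),(112,283),(228,112)],8,375,165)
p,e,W=fit([(.03,.02,.032),(.03,-.02,.032),(-.03,-.02,.032),(-.03,.02,.032),(.044,0,.018)],m,[.55,-.41,0]); print("module",p,e)
print("pred side",proj("side",W(p)).round(1).tolist(), "meas",px([(710,78),(705,270),(478,255),(487,62),(755,173)],8,315-50,295).round(1).tolist())
print("side-fit",fit([(.03,.02,.032),(-.03,.02,.032),(.044,0,.018)],px([(710,78),(487,62),(757,173)],8,265,295),p,"side")[:2])
# nest rim outer corners z=.083
n=px([(107,238),(183,258),(162,360),(83,342)],4,180,100)
f=[(.037,.027,.083),(.037,-.027,.083),(-.037,-.027,.083),(-.037,.027,.083)]
print("nest",fit(f,n,[.7,.12,-.2])[:2])
g=px([(312,505)],4,180,100);pv=px([(310,345)],4,180,100)
lens=px([(166,136)],4,180,100)
q=fit(f+[(-.11,-.155-.0,.045)],np.vstack([n,g]),[.7,.12,-.2]);print("nest+grip",q[:2])
# plate: centre unknown along axes
pc=px([(103,37),(317,87),(237,430),(20,378)],4,180,100)
r=fit([(.1275,.08,.015),(.1275,-.08,.015),(-.1275,-.08,.015),(-.1275,.08,.015)],pc,[.75,.1,-.2]);print("plate",r[:2])
print("grip",ray("top",g[0],.045))
print("nest side pred",proj("side",q[2](q[0])).round(1).tolist(),"side rim meas", px([(518,112),(622,112),(620,165),(522,165)],4,150,135).round(1).tolist())
E
```

```text
module [ 0.5497353  -0.40450406 -0.34966619] 0.5576143955647694
pred side [[353.8, 304.7], [353.9, 318.4], [325.2, 316.6], [325.9, 303.1], [360.1, 316.5]] meas [[353.3, 304.3], [352.7, 328.3], [324.3, 326.4], [325.4, 302.3], [358.9, 316.2]]
side-fit (array([ 0.54875426, -0.40223951, -0.37295618]), np.float64(0.144969507793121))
nest (array([ 0.58840428,  0.12206855, -0.20541487]), np.float64(0.6193585203849921))
nest+grip (array([ 0.58892373,  0.12278669, -0.22331762]), np.float64(1.0726112076828258))
plate (array([ 0.64456785,  0.10533455, -0.21473585]), np.float64(0.22476237759997275))
grip [ 0.44948928 -0.00096151  0.045     ]
nest side pred [[305.4, 162.2], [306.5, 171.6], [280.3, 172.4], [280.0, 163.0], [254.3, 209.9]] side rim meas [[279.1, 162.6], [305.1, 162.6], [304.6, 175.9], [280.1, 175.9]]
```

>>> servo_tool --motion '[0,0,0.8,0,0,1,0,0,0,0.8,0,0,1,0,0,0,0.8,0,0,1,0,0,0,0.8,0,0,1,0,0,0,0.8,0,0,1,0]'

```text
t: 1.42
eef_pos: [0.305, -0.6022, 0.2235]
tool_rot: [0.0, 0.99, -0.143, 0.0]
contact_force: [0.4, -0.2, -0.3]
gripper_width: 0.997
grasp_force: 0.0
```

```bash
cat >> h.py <<'E'
from scipy.spatial.transform import Rotation as Ro
def go(x,y,z,yaw):
    """total shift (units of full scale, current tool axes, and axes after turn) to TCP target, tool down with tool-x at yaw"""
    o=bot.get_obs(); q=o["tool_rot"]; R=Ro.from_quat([q[1],q[2],q[3],q[0]])
    T=Ro.from_euler("z",yaw)*Ro.from_euler("x",np.pi)
    d=np.array([x,y,z])-o["eef_pos"]
    print("t",round(o["t"],2),"pos",o["eef_pos"].round(4),"turn",((R.inv()*T).as_rotvec()/.15).round(2),"shift now",(R.inv().apply(d)/.02).round(2),"after turn",(T.inv().apply(d)/.02).round(2),"F",np.round(o["contact_force"],1),"w",round(o["gripper_width"],3),"g",round(o["grasp_force"],1))
E
python3 -c "
from h import *
print(bot.finger_overhang)
go(.5493,-.4035,.16,-.36)"
```

```text
0.0726
t 1.43 pos [ 0.305  -0.6022  0.2235] turn [ 0.   -0.    0.49] shift now [  8.91 -12.98   3.17] after turn [  7.93 -13.6    3.17] F [ 0.4 -0.2 -0.3] w 0.997 g 0.0
```

>>> servo_tool --motion '[0,0,0,0,0,0.49,0,0.57,-0.97,0,0,0,0,0,0.57,-0.97,0,0,0,0,0,0.57,-0.97,0,0,0,0,0,0.57,-0.97,0,0,0,0,0]'

```text
t: 2.05
eef_pos: [0.3767, -0.5437, 0.2241]
tool_rot: [-0.0, 0.984, -0.176, 0.0]
contact_force: [0.8, 0.2, -0.4]
gripper_width: 0.997
grasp_force: 0.0
```

>>> servo_tool --motion '[0.57,-0.97,0,0,0,0,0,0.57,-0.97,0,0,0,0,0,0.57,-0.97,0,0,0,0,0,0.57,-0.97,0,0,0,0,0,0.57,-0.97,0,0,0,0,0]'

```text
t: 2.68
eef_pos: [0.463, -0.4732, 0.2239]
tool_rot: [0.0, 0.984, -0.176, 0.0]
contact_force: [-0.5, 0.1, -0.1]
gripper_width: 1.001
grasp_force: 0.0
```

>>> servo_tool --motion '[0.57,-0.97,0,0,0,0,0,0.57,-0.97,0,0,0,0,0,0.57,-0.97,0.5,0,0,0,0,0.57,-0.97,0.5,0,0,0,0,0.57,-0.97,0.5,0,0,0,0]'

```text
t: 3.3
eef_pos: [0.5499, -0.4018, 0.1927]
tool_rot: [-0.0, 0.984, -0.176, -0.0]
contact_force: [-0.0, 0.1, -0.8]
gripper_width: 1.002
grasp_force: 0.0
```

```bash
python3 -c "
from h import *
go(.5493,-.4035,.084,-.36)
s=bot.read_camera('side');t=bot.read_camera('top')
a=crop(s,290,245,100,100,4);b=crop(t,350,143,100,100,4)
cv2.imwrite('pics/c3.png',np.hstack([b,a]))
o=bot.get_obs()['eef_pos']
for c in('top','side'): print(c,proj(c,[o-[0,0,.07]]).round(1).tolist())"
```

```text
t 3.3 pos [ 0.5499 -0.4018  0.1927] turn [-0.    0.01  0.03] shift now [0.01 0.09 5.43] after turn [0.   0.09 5.43] F [-0.   0.1 -0.8] w 1.002 g 0.0
top [[406.5, 189.7]]
side [[341.3, 277.1]]
```

View pics/c3.png

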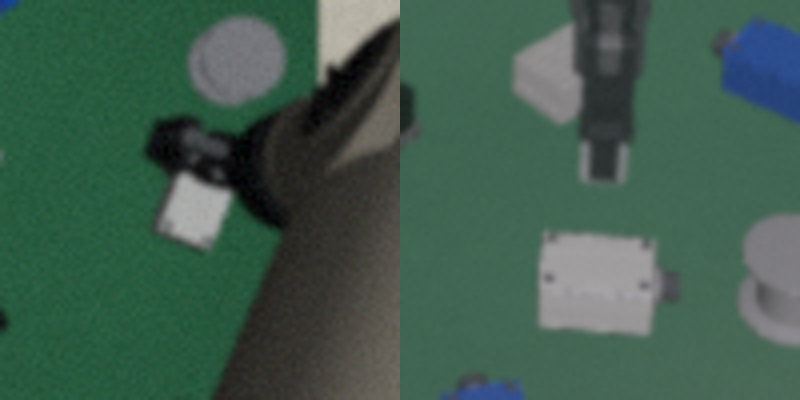

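The gripper is above the module and in line with it: in the crop the fingers are at (605,160) and the box at (597,280). Going down to grasp.

>>> servo_tool --motion '[0,0.09,1,0,0,0.03,0,0,0,1,0,0,0,0,0,0,1,0,0,0,0,0,0,1,0,0,0,0,0,0,1,0,0,0,0]' --grip_force 40

```text
t: 4.03
eef_pos: [0.5481, -0.4047, 0.0923]
tool_rot: [-0.0, 0.984, -0.179, -0.0]
contact_force: [0.2, -0.1, 0.4]
gripper_width: 0.998
grasp_force: 0.0
```

>>> servo_tool --motion '[0,0,0.58,0,0,0,0,0,0,0,0,0,0,0.5,0,0,0,0,0,0,1,0,0,0,0,0,0,1,0,0,0,0,0,0,1]'

```text
t: 4.65
eef_pos: [0.549, -0.405, 0.0834]
tool_rot: [0.0, 0.984, -0.179, 0.001]
contact_force: [0.2, 0.3, 5.1]
gripper_width: 0.457
grasp_force: 42.9
```

>>> servo_tool --motion '[0,0,0,0,0,0,1,0,0,0,0,0,0,1,0,0,-1,0,0,0,1,0,0,-1,0,0,0,1,0,0,-1,0,0,0,1]'

```text
t: 5.28
eef_pos: [0.5484, -0.4048, 0.1442]
tool_rot: [0.0, 0.984, -0.179, 0.0]
contact_force: [-0.1, -0.1, -2.0]
gripper_width: 0.461
grasp_force: 42.3
```

```bash
python3 -c "
from h import *
go(.589,.1225,.22,-.215)
s=bot.read_camera('side');t=bot.read_camera('top')
cv2.imwrite('pics/c4.png',np.hstack([crop(t,350,143,100,100,4),crop(s,290,235,100,100,4)]))"
```

```text
t 5.28 pos [ 0.5484 -0.4048  0.1442] turn [ 0.   -0.01 -0.96] shift now [ -7.37 -25.39  -3.8 ] after turn [ -3.64 -26.19  -3.79] F [-0.1 -0.1 -2. ] w 0.461 g 42.3
```

View pics/c4.png

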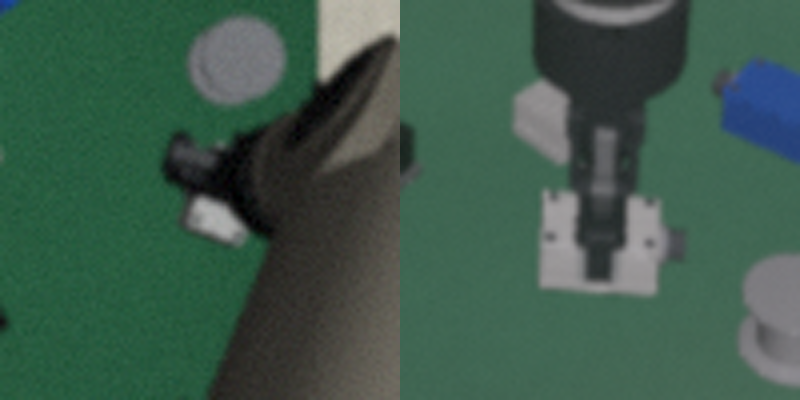

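The module is held: the pads are centred on the box, which spans 541–660 in the side crop, with the plug to the right. Carrying it to the nest.

>>> servo_tool --motion '[0,0,-0.76,0,0,-0.96,1,-0.13,-0.97,-0.76,0,0,0,1,-0.13,-0.97,-0.76,0,0,0,1,-0.13,-0.97,-0.76,0,0,0,1,-0.13,-0.97,-0.76,0,0,0,1]'

```text
t: 6.0
eef_pos: [0.5551, -0.3244, 0.2194]
tool_rot: [-0.0, 0.994, -0.107, 0.0]
contact_force: [0.0, -0.4, -2.4]
gripper_width: 0.456
grasp_force: 42.3
```

>>> servo_tool --motion '[-0.13,-0.97,0,0,0,0,1,-0.13,-0.97,0,0,0,0,1,-0.13,-0.97,0,0,0,0,1,-0.13,-0.97,0,0,0,0,1,-0.13,-0.97,0,0,0,0,1]'

```text
t: 6.62
eef_pos: [0.5628, -0.2278, 0.218]
tool_rot: [-0.0, 0.994, -0.107, -0.0]
contact_force: [-0.1, -1.1, -1.9]
gripper_width: 0.459
grasp_force: 42.4
```

>>> servo_tool --motion '[-0.13,-0.97,0,0,0,0,1,-0.13,-0.97,0,0,0,0,1,-0.13,-0.97,0,0,0,0,1,-0.13,-0.97,0,0,0,0,1,-0.13,-0.97,0,0,0,0,1]'

```text
t: 7.25
eef_pos: [0.5709, -0.1302, 0.2183]
tool_rot: [-0.0, 0.994, -0.107, 0.0]
contact_force: [0.3, -0.4, -2.8]
gripper_width: 0.457
grasp_force: 42.3
```

>>> servo_tool --motion '[-0.13,-0.97,0,0,0,0,1,-0.13,-0.97,0,0,0,0,1,-0.13,-0.97,0,0,0,0,1,-0.13,-0.97,0,0,0,0,1,-0.13,-0.97,0,0,0,0,1]'

```text
t: 7.88
eef_pos: [0.5789, -0.0327, 0.2183]
tool_rot: [0.0, 0.994, -0.107, 0.0]
contact_force: [-0.5, 0.0, -2.1]
gripper_width: 0.461
grasp_force: 42.4
```

>>> servo_tool --motion '[-0.13,-0.97,0,0,0,0,1,-0.13,-0.97,0,0,0,0,1,-0.13,-0.97,0,0,0,0,1,-0.13,-0.97,0,0,0,0,1,-0.13,-0.97,0,0,0,0,1]'

```text
t: 8.5
eef_pos: [0.5869, 0.0649, 0.2183]
tool_rot: [0.0, 0.994, -0.107, 0.0]
contact_force: [-0.9, -0.3, -2.2]
gripper_width: 0.46
grasp_force: 42.3
```

```bash
python3 -c "
from h import *
go(.589,.1225,.19,-.215)"
```

```text
t 8.5 pos [0.5869 0.0649 0.2183] turn [ 0. -0. -0.] shift now [-0.51 -2.84  1.41] after turn [-0.51 -2.84  1.41] F [-0.9 -0.3 -2.2] w 0.46 g 42.3
```

>>> servo_tool --motion '[-0.17,-0.95,0,0,0,0,1,-0.17,-0.95,0,0,0,0,1,-0.17,-0.94,0.5,0,0,0,1,0,0,0.9,0,0,0,1,0,0,0,0,0,0,1]'

```text
t: 9.12
eef_pos: [0.5876, 0.1201, 0.1878]
tool_rot: [0.001, 0.994, -0.108, -0.002]
contact_force: [0.4, -1.3, -2.1]
gripper_width: 0.456
grasp_force: 42.3
```

```bash
python3 -c "
from h import *
go(.589,.1225,.19,-.215)
s=bot.read_camera('side');t=bot.read_camera('top')
cv2.imwrite('pics/c5.png',np.hstack([crop(t,170,120,90,120,5)[:600,:350],crop(s,250,130,90,75,5)]) if 0 else np.hstack([crop(t,170,130,80,100,5),crop(s,255,120,80,100,5)]))
o=bot.get_obs()['eef_pos'];f=np.array([[.03,.02],[.03,-.02],[-.03,-.02],[-.03,.02],[.044,0]]);c,n=np.cos(-.215),np.sin(-.215)
def W(x,y,z,f): f=np.array(f); return np.c_[x+c*f[:,0]-n*f[:,1],y+n*f[:,0]+c*f[:,1],np.full(len(f),z)]
for z in(0,.032):print('mod',((proj('side',W(o[0],o[1],o[2]-.083+z,f))-[255,120])*5).round().tolist())
r=f[:4]*[37/30,27/20]
print('nest',((proj('side',W(.589,.1225,.083,r))-[255,120])*5).round().tolist())"
```

```text
t 9.12 pos [0.5876 0.1201 0.1878] turn [ 0.02  0.03 -0.  ] shift now [ 0.04 -0.13 -0.11] after turn [ 0.04 -0.13 -0.11] F [ 0.4 -1.3 -2.1] w 0.456 g 42.3
mod [[241.0, 184.0], [246.0, 218.0], [139.0, 222.0], [137.0, 187.0], [268.0, 200.0]]
mod [[241.0, 134.0], [246.0, 168.0], [138.0, 172.0], [136.0, 138.0], [268.0, 150.0]]
nest [[252.0, 211.0], [258.0, 258.0], [127.0, 263.0], [125.0, 215.0]]
```

View pics/c5.png

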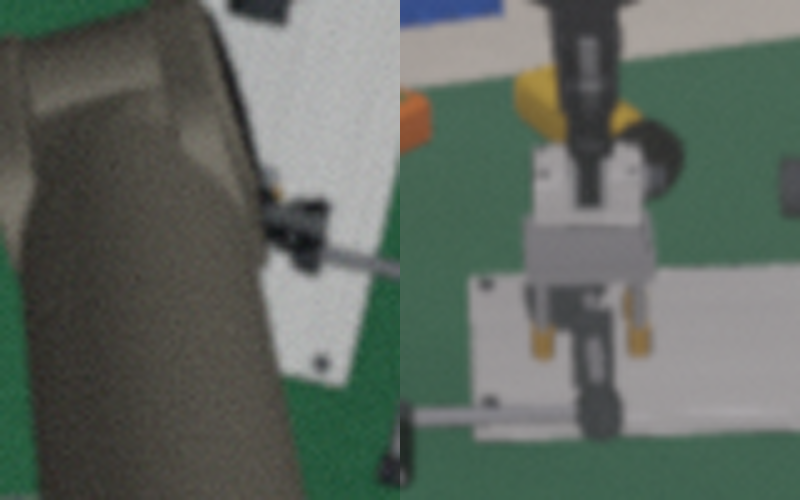

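The side crop shows the module's lower edge at columns 533–645 and the nest at 525–655. Their centres are 589 and 590, so they line up in x. Lowering.

>>> servo_tool --motion '[0.03,-0.08,0,0,0,0,1,0,0,0.5,0,0,0,1,0,0,0.3,0,0,0,1,0,0,0.2,0,0,0,1,0,0,0,0,0,0,1]'

```text
t: 9.85
eef_pos: [0.5897, 0.1226, 0.1698]
tool_rot: [0.0, 0.994, -0.107, -0.0]
contact_force: [-0.9, -0.6, -1.6]
gripper_width: 0.459
grasp_force: 42.3
```

```bash
python3 -c "
from h import *
go(.589,.1225,.158,-.215)"
```

```text
t 9.85 pos [0.5897 0.1226 0.1698] turn [ 0.  0. -0.] shift now [-0.03  0.01  0.59] after turn [-0.03  0.01  0.59] F [-0.9 -0.6 -1.6] w 0.459 g 42.3
```

>>> servo_tool --motion '[0,0,0.2,0,0,0,1,0,0,0.1,0,0,0,1,0,0,0,0,0,0,1]'

```text
t: 10.22
eef_pos: [0.59, 0.123, 0.1643]
tool_rot: [-0.0, 0.994, -0.107, 0.0]
contact_force: [-0.1, -0.2, -2.5]
gripper_width: 0.458
grasp_force: 42.3
```

>>> servo_tool --motion '[0,0,0.15,0,0,0,1,0,0,0.1,0,0,0,1,0,0,0,0,0,0,1]'

```text
t: 10.6
eef_pos: [0.5899, 0.123, 0.1591]
tool_rot: [-0.0, 0.994, -0.107, -0.0]
contact_force: [0.7, 2.2, -2.6]
gripper_width: 0.458
grasp_force: 42.3
```

>>> servo_tool --motion '[0,0,0.05,0,0,0,1,0,0,0,0,0,0,1,0,0,0,0,0,0,1]'

```text
t: 10.98
eef_pos: [0.59, 0.1229, 0.1584]
tool_rot: [-0.0, 0.994, -0.107, 0.0]
contact_force: [-0.1, 2.5, -1.9]
gripper_width: 0.457
grasp_force: 42.5
```

>>> servo_tool --motion '[0,0,0.07,0,0,0,1,0,0,0,0,0,0,1,0,0,0,0,0,0,1]'

```text
t: 11.35
eef_pos: [0.5902, 0.1229, 0.158]
tool_rot: [-0.0, 0.994, -0.107, 0.0]
contact_force: [-1.6, 1.9, 7.1]
gripper_width: 0.458
grasp_force: 43.6
```

Contact came at TCP z = 0.158, which is what the nest floor at 75 mm should give. Releasing.

>>> servo_tool --motion '[0,0,-0.03,0,0,0,0.4,0,0,0,0,0,0,0,0,0,0,0,0,0,0,0,0,0,0,0,0,0,0,0,0,0,0,0,0]'

```text
t: 11.98
eef_pos: [0.5899, 0.1226, 0.1574]
tool_rot: [0.0, 0.994, -0.107, -0.0]
contact_force: [-0.2, -0.3, 0.0]
gripper_width: 1.0
grasp_force: 0.0
```

>>> servo_tool --motion '[0,0,-0.5,0,0,0,0,0,0,-1,0,0,0,0,0,0,-1,0,0,0,0,0,0,-1,0,0,0,0,0,0,-0.5,0,0,0,0]'

```text
t: 12.6
eef_pos: [0.5905, 0.1228, 0.2393]
tool_rot: [-0.0, 0.994, -0.107, 0.001]
contact_force: [0.5, -0.0, -0.4]
gripper_width: 1.005
grasp_force: 0.0
```

```bash
python3 -c "
from h import *
c,n=np.cos(-.215),np.sin(-.215)
g=np.array([.589+c*-.11-n*-.155,.1225+n*-.11+c*-.155]);print('grip',g)
go(g[0],g[1],.2,-.215)
go(g[0],g[1],.2,-.215+np.pi/2);go(g[0],g[1],.2,-.215-np.pi/2);print(bot.get_obs()['q'].round(2))
s=bot.read_camera('side')
cv2.imwrite('pics/c6.png',crop(s,235,115,150,110,5))"
```

```text
grip [ 0.44846375 -0.00546312]
t 12.6 pos [0.5905 0.1228 0.2393] turn [-0.01 -0.01 -0.  ] shift now [-5.57  7.78  1.94] after turn [-5.57  7.78  1.96] F [ 0.5 -0.  -0.4] w 1.005 g 0.0
t 12.6 pos [0.5905 0.1228 0.2393] turn [  0.    -0.02 -10.47] shift now [-5.57  7.78  1.94] after turn [-7.78 -5.57  1.96] F [ 0.5 -0.  -0.4] w 1.005 g 0.0
t 12.6 pos [0.5905 0.1228 0.2393] turn [-0.02 -0.   10.47] shift now [-5.57  7.78  1.94] after turn [7.78 5.57 1.96] F [ 0.5 -0.  -0.4] w 1.005 g 0.0
[-0.33  0.43  0.02  1.8  -0.01  0.92 -2.08]
```

View pics/c6.png

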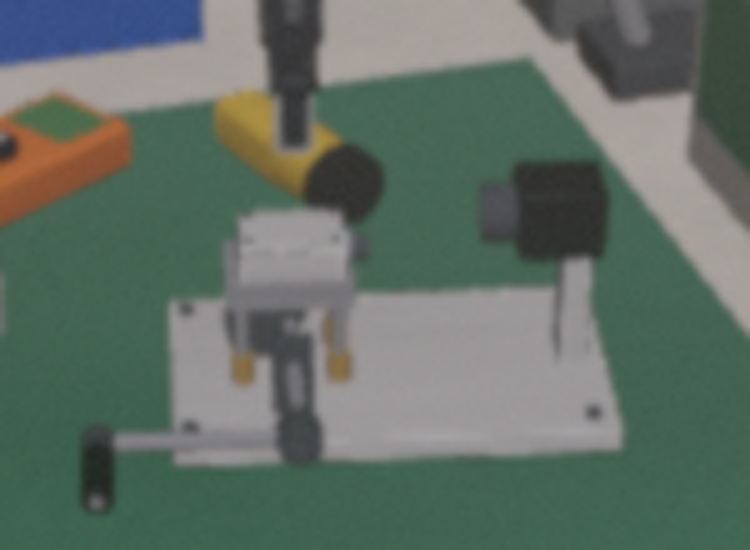

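The module sits flat inside the rim: its top is at (295,235) in the crop and the plug at (360,247) points at the lens at (497,212). The lever is still down with its grip at (97,470). Turning the hand for the lever.

>>> servo_tool --motion '[0,0,0,0,0,-0.95,0,0,0,0,0,0,-0.95,0,0,0,0,0,0,-0.95,0,0,0,0,0,0,-0.95,0,0,0,0,0,0,-0.95,0]'

```text
t: 13.28
eef_pos: [0.5896, 0.1225, 0.2369]
tool_rot: [0.0, 0.969, 0.248, -0.0]
contact_force: [0.5, -0.2, 0.5]
gripper_width: 1.003
grasp_force: 0.0
```

>>> servo_tool --motion '[0,0,0,0,0,-0.95,0,0,0,0,0,0,-0.95,0,0,0,0,0,0,-0.95,0,0,0,0,0,0,-0.95,0,0,0,0,0,0,-0.95,0]'

```text
t: 13.9
eef_pos: [0.5896, 0.1226, 0.237]
tool_rot: [-0.0, 0.821, 0.571, -0.0]
contact_force: [0.7, -0.4, -0.0]
gripper_width: 0.998
grasp_force: 0.0
```

>>> servo_tool --motion '[0,0,0,0,0,-0.95,0,-0.95,-0.68,0,0,0,0,0,-0.95,-0.68,0,0,0,0,0,-0.95,-0.68,0,0,0,0,0,-0.95,-0.68,0,0,0,0,0]'

```text
t: 14.52
eef_pos: [0.5195, 0.0597, 0.237]
tool_rot: [-0.0, 0.78, 0.626, -0.0]
contact_force: [0.8, 0.9, -0.2]
gripper_width: 1.0
grasp_force: 0.0
```

```bash
python3 -c "
from h import *
go(.4485,-.006,.2,-.215+np.pi/2)"
```

```text
t 14.53 pos [0.5195 0.0597 0.237 ] turn [-0.    0.   -0.02] shift now [-3.97 -2.75  1.86] after turn [-3.96 -2.77  1.85] F [ 0.8  0.9 -0.2] w 1.0 g 0.0
```

>>> servo_tool --motion '[-0.95,-0.66,0,0,0,0,0,-0.95,-0.66,0,0,0,0,0,-0.95,-0.66,0,0,0,0,0,-0.95,-0.66,0,0,0,0,0,0,0,0.8,0,0,0,0]'

```text
t: 15.15
eef_pos: [0.4515, -0.0039, 0.2217]
tool_rot: [0.001, 0.781, 0.625, 0.0]
contact_force: [0.6, -0.4, -0.3]
gripper_width: 1.005
grasp_force: 0.0
```

>>> servo_tool --motion '[0,0,1,0,0,0,0,0,0,1,0,0,0,0,0,0,1,0,0,0,0,0,0,1,0,0,0,0,0,0,0,0,0,0,0]'

```text
t: 15.78
eef_pos: [0.4512, -0.0025, 0.1402]
tool_rot: [-0.001, 0.78, 0.626, -0.001]
contact_force: [0.3, 0.5, 0.4]
gripper_width: 0.999
grasp_force: 0.0
```

```bash
python3 -c "
from h import *
go(.4485,-.006,.1,-.215+np.pi/2)
s=bot.read_camera('side');t=bot.read_camera('top')
cv2.imwrite('pics/c7.png',np.hstack([crop(t,210,170,80,80,5),crop(s,215,160,80,80,5)]))"
```

```text
t 15.78 pos [ 0.4512 -0.0025  0.1402] turn [-0.02  0.01 -0.02] shift now [-0.2  -0.09  2.01] after turn [-0.2  -0.09  2.01] F [0.3 0.5 0.4] w 0.999 g 0.0
```

View pics/c7.png

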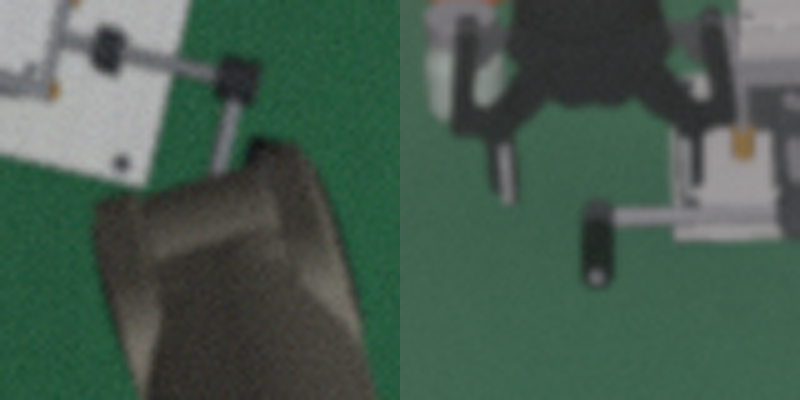

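The fingers are at crop columns 505 and 695, and the grip at 597 lies midway between them. Lowering and pinching.

>>> servo_tool --motion '[-0.2,-0.05,0.5,0,0,0,0,0,0,0.8,0,0,0,0,0,0,0.7,0,0,0,0,0,0,0,0,0,0,0.7,0,0,0,0,0,0,1]' --grip_force 30

```text
t: 16.5
eef_pos: [0.4507, -0.0061, 0.1017]
tool_rot: [0.0, 0.78, 0.626, 0.0]
contact_force: [-0.5, -0.1, 0.6]
gripper_width: 0.605
grasp_force: 0.0
```

>>> servo_tool --motion '[0,0,0,0,0,0,1,0,0,0,0,0,0,1,0,0,0,0,0,0,1,0,0,0,0,0,0,1]'

```text
t: 17.0
eef_pos: [0.4482, -0.0057, 0.1012]
tool_rot: [-0.001, 0.78, 0.626, -0.002]
contact_force: [-6.3, 2.5, 3.0]
gripper_width: 0.201
grasp_force: 30.6
```

```bash
python3 -c "
from h import *
c,n=np.cos(-.215),np.sin(-.215)
o=bot.get_obs()['eef_pos'];d=o[:2]-[.589,.1225];print('fixture xy',c*d[0]+n*d[1],-n*d[0]+c*d[1],o)
go(.4485,-.006,.1,-.215+np.pi/2)
# arc in 12 steps: tool y=+fixture x? tool x along fixture +y
T=Ro.from_euler('z',-.215+np.pi/2)*Ro.from_euler('x',np.pi);print(T.as_matrix()[:,1]@[c,n,0])
th=np.linspace(0,np.pi/2,16);x=-.11*np.cos(th);z=.11*np.sin(th)
print((np.diff(x)/.02).round(2),(-np.diff(z)/.02).round(2))"
```

```text
fixture xy -0.1101895775168309 -0.15524024990259455 [ 0.44822728 -0.0056574   0.10123222]
t 17.0 pos [ 0.4482 -0.0057  0.1012] turn [-0.03  0.01 -0.02] shift now [-0.01  0.02  0.06] after turn [-0.01  0.02  0.06] F [-6.3  2.5  3. ] w 0.201 g 30.6
1.0
[0.03 0.09 0.15 0.21 0.26 0.31 0.36 0.41 0.45 0.48 0.51 0.54 0.56 0.57
 0.57] [-0.57 -0.57 -0.56 -0.54 -0.51 -0.48 -0.45 -0.41 -0.36 -0.31 -0.26 -0.21
 -0.15 -0.09 -0.03]
```

The pinch is good: the opening is about 17 mm and the measured grip position matches the model. I'm taking out a 2.5 mm x preload, then swinging along the arc.

>>> servo_tool --motion '[0,-0.09,-0.57,0,0,0,1,0,0.09,-0.57,0,0,0,1,0,0.15,-0.56,0,0,0,1,0,0.21,-0.54,0,0,0,1,0,0.26,-0.51,0,0,0,1]'

```text
t: 17.62
eef_pos: [0.4624, -0.0088, 0.1573]
tool_rot: [-0.0, 0.78, 0.626, -0.0]
contact_force: [-2.8, 2.1, -1.3]
gripper_width: 0.199
grasp_force: 30.2
```

>>> servo_tool --motion '[0,0.31,-0.48,0,0,0,1,0,0.36,-0.45,0,0,0,1,0,0.41,-0.41,0,0,0,1,0,0.45,-0.36,0,0,0,1,0,0.48,-0.31,0,0,0,1]'

```text
t: 18.25
eef_pos: [0.5024, -0.0176, 0.1977]
tool_rot: [0.0, 0.78, 0.626, 0.0]
contact_force: [-3.3, 2.7, 2.3]
gripper_width: 0.201
grasp_force: 30.5
```

```bash
cat > l.py <<'E'
from h import *
c,n=np.cos(-.215),np.sin(-.215)
o=bot.get_obs();d=o["eef_pos"][:2]-[.589,.1225];x,y,z=c*d[0]+n*d[1],-n*d[0]+c*d[1],o["eef_pos"][2]-.1012
print("fix",x,y,z,"th",np.arctan2(z,-x),"r",np.hypot(x,z),"F",o["contact_force"].round(1),"w",o["gripper_width"],"left y,z",-x/.02,-(.11-z)/.02)
E
python3 l.py
```

```text
fix -0.05473407417477034 -0.15537086599122626 0.09646214779384489 th 1.0546810228183763 r 0.11090881314291862 F [-3.3  2.7  2.3] w 0.20102091023212668 left y,z 2.7367037087385166 -0.6768926103077555
```

>>> servo_tool --motion '[0,0.51,-0.26,0,0,0,1,0,0.54,-0.21,0,0,0,1,0,0.56,-0.15,0,0,0,1,0,0.57,-0.09,0,0,0,1,0,0.57,-0.03,0,0,0,1]'

```text
t: 18.88
eef_pos: [0.5569, -0.0296, 0.2119]
tool_rot: [0.0, 0.78, 0.626, 0.001]
contact_force: [-0.6, 1.8, 2.5]
gripper_width: 0.197
grasp_force: 30.6
```

>>> servo_tool --motion '[0,0,0,0,0,0,1,0,0,0,0,0,0,1]'

```text
t: 19.12
eef_pos: [0.5562, -0.0295, 0.2118]
tool_rot: [0.0, 0.78, 0.626, 0.001]
contact_force: [-1.3, 1.5, 6.0]
gripper_width: 0.2
grasp_force: 30.8
```

```bash
python3 l.py; python3 -c "
from h import *
s=bot.read_camera('side');cv2.imwrite('pics/c8.png',crop(s,225,95,160,120,5))"
```

```text
fix 0.00038136000799915415 -0.1554570175756384 0.11062458603720958 th 1.5742436481450752 r 0.1106252433731094 F [-1.3  1.5  6. ] w 0.19983514116654488 left y,z -0.019068000399957707 0.031229301860478953
```

View pics/c8.png

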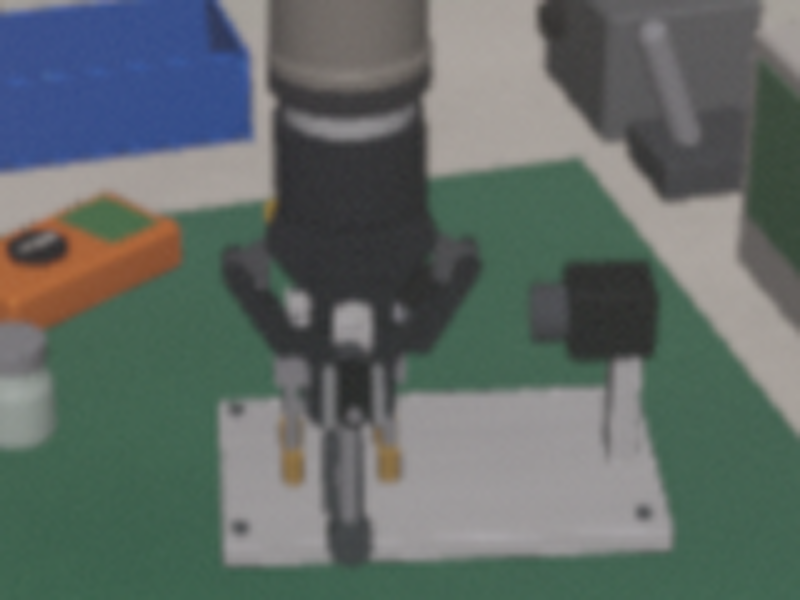

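The lever bar stands vertical, from the pivot at (350,535) to the grip at (352,385). The measured angle is 1.574 rad and the pinch is holding. Handing in.

```bash
python3 -c "
from station import bot
print(bot.hand_in())"
```

```text
the job is handed in; nothing more can be done
None
```

I seated the aluminium module in the nest with its plug facing the camera and let go of it with the lever down. I then swung the lever straight up (measured at 1.57 rad) and handed the job in at about 19 s, still holding it there; the hand hid the nest in the last picture, so I did not see the module again after the lift.

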